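# Set out the tea things on the serving board

## Robot

A 7-joint arm with a two-finger parallel gripper is mounted at the origin on the work surface. World frame = base frame: x ahead of the robot, y to its left, z up, the work surface at z = 0. Lengths are in m, angles in rad, forces in N, time in s.
With the tool pointing down it reaches from about 0.425 to 0.825 m from the base axis. Payload 3.6 kg.
Tool frame: the origin (TCP) lies midway between the tips of the shut fingers; the grasp point (between the pads) lies 19 mm behind it; x points along the fingers, z is the direction in which the jaws open and shut, and the axes are right-handed (so a half turn about x gives the same grasp; the last joint's range is limited). The gripper opens to 93 mm and grips with 3 to 60 N. Pads are 15 mm wide; open, the fingers measure 128 mm over their backs; the gripper's body (75 mm by 188 mm) begins 65 mm behind the grasp point.
Start: joints at [1.226, 0.615, -0.013, 1.423, 0.008, 1.103, -0.04], TCP at [0.204, -0.617, 0.219] pointing down, gripper open.
Joint ranges: [-3.12, 3.12], [-0.3, 2.06], [-1.34, 1.32], [0.26, 2.42], [-1.36, 4.5], [0.01, 1.98], [-2.84, 2.84]. Speed limits (rad/s): [2.79, 2.79, 3.14, 3.14, 3.14, 3.14, 3.14].

## Interface

Orientations are given as a rotation vector (axis times angle).
In Python, from workcell import robot, kinematics, viewer, ticket, current_time, current_joint_pos, current_joint_vel, current_tau, current_position, current_orientation, current_wrist_force, current_wrist_torque, current_grip_width gives the robot as it stands. Calls block until the motion is done:
- robot.goto(position, orientation): joint-space move of the TCP to a pose.
- robot.move_l(position, attitude=None, vel=0.15, force_limit=None): straight line of the TCP; attitude=None keeps the orientation; vel is the mean speed in m/s. With force_limit (N) it stops when the force on the tool has changed by that much, and returns True; else False.
- robot.movej(angles): joint-space move.
- robot.gripper_to(opening, squeeze=None): finger opening in m; squeeze is the grip in N (None keeps the last); returns when the fingers have stopped.
- robot.pause(seconds).
- kinematics.inverse_kinematics(position, orientation): joint angles nearest the present ones, or None.
- viewer.camera(name): name is "scene" or "top" or "wrist"; returns the picture (480x640x3 uint8, red, green, blue); there is no depth.
- viewer.camera_info(name): a dict with "intrinsics" (3x3 intrinsics, pixels), "dist" ([k1, k2, p1, p2, k3] as OpenCV has them; the pictures are not rectified), "extrinsics" (4x4, takes a point from camera to world coordinates). Camera axes: x right, y down, z forward; pixel columns grow to the right and rows downward; lengths in m; the calibration is good to about 2 mm. A picture is of the moment at which its call begins: read the wrist's pose just before it. camera_info takes no time and is no camera call; for the wrist camera it gives the pose at the moment of the call.
A pose or a line that the arm cannot do raises robot.IKError and nothing moves.
- ticket.job_done(): hands the job in, once; it reports no verdict.
Readings, each from a call of its own:
- current_time(): time.
- current_joint_pos(): joint angles.
- current_joint_vel(): joint speeds.
- current_tau(): joint torques, N m.
- current_position(): TCP position.
- current_orientation(): TCP orientation.
- current_wrist_force(): force on the tool from outside, world axes, zero at the start.
- current_wrist_torque(): the same for the moment, N m.
- current_grip_width(): finger opening in m.
Only numpy, scipy, OpenCV 4.12 (cv2) and the standard library are available. Lean on these libraries where they do the work, as an engineer would, in place of code of your own. Each camera call takes 0.05 s, during which the arm holds its last target. There are 200 camera calls.

## Task

Set out the tea things on the brown wooden serving board: stand the green tea tin in the middle of the square slate coaster and the blue mug upright in the middle of the round cork coaster, with the white sugar canister on the bare wood exactly midway between the two coasters, and the small amber honey pot upright on top of the green tin, in the middle of its lid. Leave the red tin, the yellow mug and the pepper mill standing where they are.

Things in the scene. Friction and masses are not known exactly. Their poses are not given: they have to be found in the camera images.
- tea_tin: Square green tin with a flat green lid and a thin brass-coloured band below it, 60 x 60 mm, 85 mm tall, 0.17 to 0.35 kg, loose, standing; the lid stays on. Origin: centre of the underside; z up, x and y along its sides.
- mug: Blue open mug, outer diameter 66 mm at the rim, 80 mm tall, wall 4 mm, 0.17 to 0.35 kg, loose, standing. Origin: centre of the underside; z up; the handle sticks out about 36 mm along its own +y, so its own x line is free for a grasp across the outside.
- canister: White round sugar canister, body 66 mm in diameter, with a wooden lid (68 mm in diameter, between 76 and 86 mm above the underside) and on it a wooden knob, a 22 mm round post from 86 to 118 mm above the underside. 0.25 to 0.5 kg, loose, standing; the lid and knob stay on and it can be lifted by the knob. Origin: centre of the underside; z up.
- honey: Small round amber honey pot with a black lid, 42 mm in diameter, 60 mm tall, 0.08 to 0.17 kg, loose, standing; the lid stays on. Origin: centre of the underside; z up.
- board: Brown wooden serving board, 110 x 360 mm, 10 mm thick, fixed to the counter. Origin: centre of its underside, which is exactly midway between the two coasters; z up, y along its length, x across it; its top is 10 mm above the origin.
- slate: Square dark slate coaster, 84 x 84 mm, 5 mm thick, fixed on the board, its centre 120 mm from the board's middle, on either end. Origin: centre of its underside; z up; its top is 5 mm above the origin.
- cork: Round light cork coaster, 86 mm in diameter, 5 mm thick, fixed on the board, at the other end from the slate, its centre 120 mm from the board's middle. Origin: centre of its underside; z up; its top is 5 mm above the origin.
- red_tin: Square red tin with a red lid and a thin brass-coloured band, 60 x 60 mm, 85 mm tall, loose: a bystander. Origin: centre of the underside; z up.
- yellow_mug: Yellow mug, outer diameter 66 mm, 80 mm tall, handle about 36 mm out along its own +y, loose: a bystander. Origin: centre of the underside; z up.
- mill: Turned wooden pepper mill, round, 48 mm in diameter at the foot, 105 mm tall, loose: a bystander. Origin: centre of the underside; z up.
Things that resemble listed ones, but are neither listed nor needed, are in the scene too. Several things look just like the tea_tin: the one meant starts farthest to the robot's right.

How it is judged:
At the end, for the whole second after the job is handed in: Green tin centred on the slate, blue mug on the cork, canister on the board midway between, honey pot on the green tin, each within 15 mm, upright (0.1 rad), resting, released, still; red tin, yellow mug and mill upright within 30 mm of their starts (horizontal distance between tea_tin and slate below 0.015 m and z of tea_tin in the frame of slate between 0.001 and 0.009 m and horizontal distance between mug and cork below 0.015 m and z of mug in the frame of cork between 0.001 and 0.009 m and horizontal distance between canister and board below 0.015 m and z of canister in the frame of board between 0.006 and 0.014 m and horizontal distance between honey and tea_tin below 0.015 m and z of honey in the frame of tea_tin between 0.081 and 0.089 m and angle between each of tea_tin, mug, canister, honey's own z axis and vertical below 0.1 rad and linear speed of each of tea_tin, mug, canister, honey below 0.02 m/s and angular speed of each of tea_tin, mug, canister, honey below 0.2 rad/s and distance of each of red_tin, yellow_mug, mill from where it was at the start of the episode below 0.03 m and angle between each of red_tin, yellow_mug, mill's own z axis and vertical below 0.15 rad); the robot touches nothing.
It fails at once if the red tin is pushed more than 30 mm away or knocked over (distance of red_tin from where it was at the start of the episode above 0.03 m or angle between red_tin's own z axis and vertical above 0.5 rad).
It fails at once if the yellow mug is pushed more than 30 mm away or knocked over (distance of yellow_mug from where it was at the start of the episode above 0.03 m or angle between yellow_mug's own z axis and vertical above 0.5 rad).
It fails at once if the pepper mill is pushed more than 30 mm away or knocked over (distance of mill from where it was at the start of the episode above 0.03 m or angle between mill's own z axis and vertical above 0.5 rad).
It also fails if it takes over 118 s, if anything falls off the work surface, if the arm or the gripper's body presses on something with over 40 N, if the wrist force passes 120 N, or if a joint passes its speed limit or range.

## Working session

There is one attempt and no reset: what is moved stays moved. The work goes in short steps, each a Python script; the robot and the scene stay as the last script left them, time stands still between calls to the robot, and variables do not carry over. Pictures are saved under pics/ and viewed, about 12 in all and at most 16, crops included, and the job is handed in when it is done.

```bash
mkdir -p pics; ls
python3 - <<'E'
from workcell import *
import cv2,numpy as np
for n in ("top","scene"):
    im=viewer.camera(n); cv2.imwrite(f"pics/{n}0.png",im[:,:,::-1])
    i=viewer.camera_info(n); print(n,np.round(i["intrinsics"],1).tolist(),np.round(i["dist"],4),np.round(i["extrinsics"],3).tolist())
i=viewer.camera_info("wrist");print(np.round(i["extrinsics"],3).tolist(),current_position(),current_orientation())
E
```

```text
pics
top [[492.2, 0.0, 320.3], [0.0, 492.2, 247.1], [0.0, 0.0, 1.0]] [-0.1402  0.      0.      0.      0.    ] [[0.022, -0.989, 0.148, 0.413], [-1.0, -0.025, -0.018, 0.005], [0.021, -0.147, -0.989, 0.959], [0.0, 0.0, 0.0, 1.0]]
scene [[540.1, 0.0, 315.6], [0.0, 540.1, 231.4], [0.0, 0.0, 1.0]] [0.0103 0.     0.     0.     0.    ] [[0.07, 0.809, -0.584, 1.233], [0.997, -0.048, 0.054, -0.051], [0.015, -0.586, -0.81, 1.002], [0.0, 0.0, 0.0, 1.0]]
[[0.314, -0.905, -0.287, 0.285], [-0.949, -0.3, -0.092, -0.59], [-0.003, 0.301, -0.954, 0.384], [0.0, 0.0, 0.0, 1.0]] [ 0.20352443 -0.61654577  0.21760518] [ 0.97258253  1.34528815 -0.9703151 ]
```

View pics/top0.png

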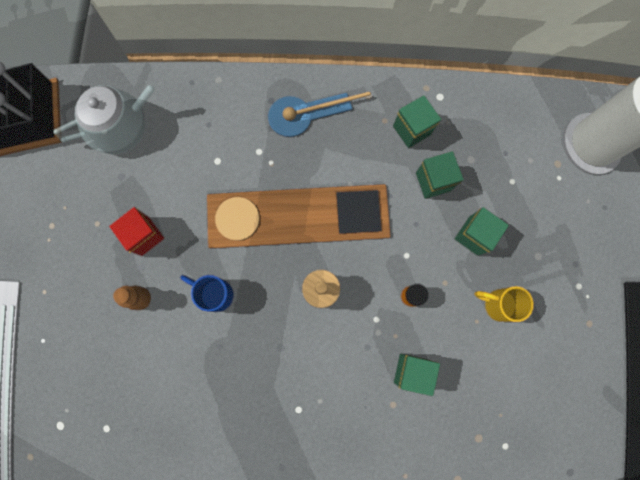

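View pics/scene0.png

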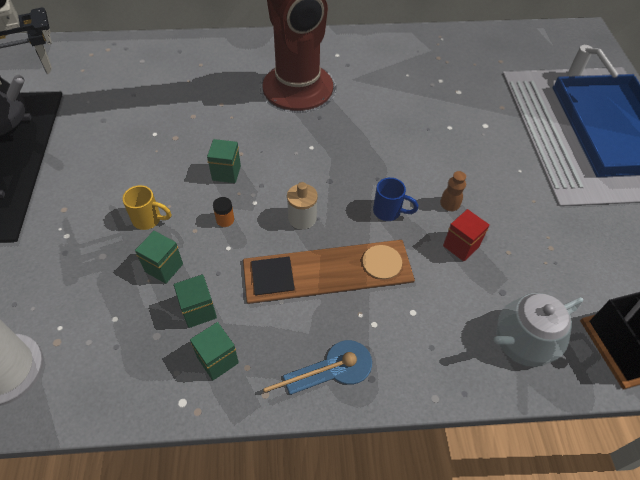

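Top view (up = +x, left = +y): four green tins at (417,122), (440,175), (482,232) and (417,374). The one meant is (482,232), which has the smallest y; it is also leftmost in the scene view, at (160,255). The slate is at (359,212), cork (237,219), mug (211,294), canister (321,289) and honey (414,295).

```bash
cat > h.py <<'E'
from workcell import *
import cv2,numpy as np
from scipy.spatial.transform import Rotation as R
def ray(info,px,z):
    "pixels (N,2) -> world points on the plane at height z"
    u=cv2.undistortPoints(np.float64(px).reshape(-1,1,2),info["intrinsics"],np.array(info["dist"]))[:,0]
    T=np.array(info["extrinsics"]); d=np.c_[u,np.ones(len(u))]@T[:3,:3].T; o=T[:3,3]
    return (o+d*((z-o[2])/d[:,2])[:,None])[:,:2]
def blob(mask,near,r):
    m=np.zeros(mask.shape,np.uint8); cv2.circle(m,tuple(int(v) for v in near),int(r),255,-1); m&=mask
    m=cv2.morphologyEx(m,cv2.MORPH_OPEN,np.ones((3,3),np.uint8))
    cs=cv2.findContours(m,cv2.RETR_EXTERNAL,cv2.CHAIN_APPROX_NONE)[0]
    return max(cs,key=cv2.contourArea)[:,0]
def rng(im,lo,hi): return cv2.inRange(cv2.cvtColor(im,cv2.COLOR_RGB2HSV),lo,hi)
def rect(info,c,z):
    p=ray(info,c,z); (x,y),(w,h),a=cv2.minAreaRect(np.float32(p*1000)); return np.array([x,y])/1000,(w,h),a
def circ(info,c,z):
    p=ray(info,c,z); h=cv2.convexHull(np.float32(p*1000))
    (x,y),ax,_=cv2.fitEllipse(h) if len(h)>=5 else cv2.minAreaRect(h); return np.array([x,y])/1000,ax
def down(yaw):
    "tool x down, tool z (jaw direction) at yaw in the world plane"
    x=np.array([0,0,-1.]); z=np.array([np.cos(yaw),np.sin(yaw),0]); return R.from_matrix(np.c_[x,np.cross(z,x),z]).as_rotvec()
E
python3 - <<'E'
from h import *
im=viewer.camera("top"); I=viewer.camera_info("top"); hsv=cv2.cvtColor(im,cv2.COLOR_RGB2HSV)
for n,p in dict(tin=(488,226),side=(466,236),slate=(359,212),cork=(237,219),wood=(300,215),knob=(321,284),lid=(311,293),body=(321,305),honey=(417,294),mug=(211,308),cnt=(300,380)).items(): print(n,hsv[p[1],p[0]])
# tin lids: bright green
for p in [(417,122),(440,175),(482,232),(417,374)]:
    g=rng(im,(60,80,80),(90,255,255)); c=blob(g,p,32); print("tin",p,*rect(I,c,.085))
c=blob(rng(im,(0,0,0),(179,255,60)),(359,212),40); print("slate",*rect(I,c,.015))
c=blob(rng(im,(10,60,170),(25,255,255)),(237,219),30); print("cork",*circ(I,c,.015))
c=blob(rng(im,(0,0,0),(179,255,40)),(417,294),14); print("honey",*circ(I,c,.06))
c=blob(rng(im,(105,120,30),(125,255,255)),(214,292),24); print("mug",*circ(I,c,.08))
c=blob(rng(im,(10,60,110),(25,200,255)),(321,288),24); print("can",*circ(I,c,.086))
for n,p,z in [("red",(137,228),.085),("yel",(516,303),.08),("mill",(124,294),.1),("handle",(187,280),.05),("canknob",(320,283),.118)]: print(n,ray(I,[p],z))
a=cv2.resize(im[190:270,440:520],None,fx=5,fy=5,interpolation=2)
s=viewer.camera("scene")[220:300,120:200]; b=cv2.resize(s,None,fx=5,fy=5,interpolation=2)
cv2.imwrite("pics/crop1.png",np.hstack([a,b])[:,:,::-1])
E
```

```text
tin [ 74 119 120]
side [33 96 88]
slate [103  32  56]
cork [ 18 109 219]
wood [ 13 147 151]
knob [ 18 115 166]
lid [ 18 111 182]
body [ 18 113 200]
honey [60 34 37]
mug [108 181 104]
cnt [100  11 137]
tin (417, 122) [ 0.80403961 -0.19435587] (59.443023681640625, 62.020957946777344) 33.31583786010742
tin (440, 175) [ 0.69623468 -0.23737645] (58.09986877441406, 61.782405853271484) 18.508346557617188
tin (482, 232) [ 0.58618994 -0.31839294] (60.151336669921875, 62.28701400756836) 55.75705337524414
tin (417, 374) [ 0.31906284 -0.19182581] (60.014190673828125, 58.962005615234375) 77.76123809814453
slate [ 0.62861938 -0.09632449] (76.76518249511719, 58.20659637451172) 2.4686856269836426
cork [0.60793402 0.15469003] (85.24179077148438, 86.55762481689453)Traceback (most recent call last):
  File "<stdin>", line 9, in <module>
  File "h.py", line 13, in blob
    return max(cs,key=cv2.contourArea)[:,0]
           ~~~^^^^^^^^^^^^^^^^^^^^^^^^
ValueError: max() iterable argument is empty
```

Run:
```python
from h import *
im=viewer.camera("top"); I=viewer.camera_info("top")
def t(n,f,m,p,r,z):
    try: print(n,*f(I,blob(m,p,r),z))
    except Exception as e: print(n,e)
t("slate",rect,rng(im,(0,0,0),(179,110,85)),(359,212),32,.015)
t("cork",circ,rng(im,(10,60,170),(25,255,255)),(237,219),30,.015)
t("board",rect,rng(im,(8,70,60),(25,255,255))|rng(im,(0,0,0),(179,110,85)),(298,216),105,.010)
t("honey",circ,rng(im,(0,0,0),(179,140,65)),(417,294),13,.06)
t("mug",circ,rng(im,(105,120,30),(125,255,255)),(214,292),22,.08)
t("can",circ,rng(im,(10,60,110),(25,200,255)),(321,288),24,.086)
t("red",rect,rng(im,(0,150,130),(8,255,255)),(137,230),30,.085)
for n,p,z in [("yel",(516,303),.08),("mill",(124,294),.1),("handle",(187,280),.05),("canknob",(320,283),.118)]: print(n,ray(I,[p],z))
a=cv2.resize(im[190:270,440:520],None,fx=5,fy=5,interpolation=2)
s=viewer.camera("scene")[220:300,120:200]; b=cv2.resize(s,None,fx=5,fy=5,interpolation=2)
cv2.imwrite("pics/crop1.png",np.hstack([a,b])[:,:,::-1])
```

```text
slate [ 0.6271886 -0.0861821] (83.15042114257812, 83.28910827636719) 4.9860076904296875
cork [0.60799683 0.15466054] (85.33306884765625, 86.49327087402344)
board [0.61682959 0.03328175] (110.07389831542969, 358.89434814453125) 4.807114124298096
honey [ 0.46336777 -0.19131236] (39.419189453125, 41.183631896972656)
mug [0.45550253 0.18138763] (64.12279510498047, 75.47650909423828)
can [ 0.4695303  -0.01364144] (66.79139709472656, 67.85562896728516)
red [0.56991119 0.33810687] (58.15354537963867, 57.76108932495117) 39.71124267578125
yel [[ 0.44964329 -0.37301227]]
mill [[0.4488638  0.33458251]]
handle [[0.4808488  0.23479913]]
canknob [[ 0.47665268 -0.01132462]]
```

View pics/crop1.png

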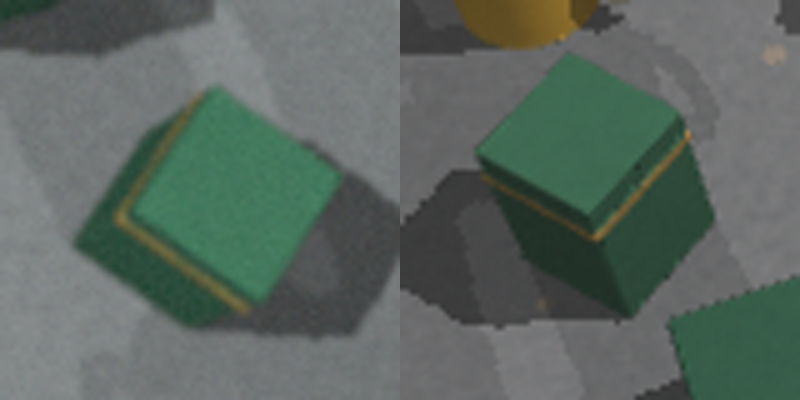

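The crop shows the rightmost green tin: flat lid, brass band, nothing leaning on it. I'll move to it and take a wrist look from above.

```bash
cat >> h.py <<'E'
def best(p,yaw):
    "the half-turn variant with least joint travel"
    q0=np.array(current_joint_pos()); c=[]
    for y in (yaw,yaw+np.pi):
        q=kinematics.inverse_kinematics(p,down(y))
        if q is not None: c.append((np.abs(np.array(q)-q0).max(),y))
    return down(min(c)[1])
def look(name):
    I=viewer.camera_info("wrist"); im=viewer.camera("wrist"); cv2.imwrite(f"pics/{name}.png",im[:,:,::-1]); return I,im
def proj(I,P):
    T=np.linalg.inv(np.array(I["extrinsics"])); 
    return cv2.projectPoints(np.float64([P]),cv2.Rodrigues(T[:3,:3])[0],T[:3,3],np.array(I["intrinsics"]),np.array(I["dist"]))[0].ravel()
def st(*a): print(*a,"t=%.1f"%current_time(),"p",np.round(current_position(),4),"w=%.4f"%current_grip_width(),"F",np.round(current_wrist_force(),1))
E
python3 - <<'E'
from h import *
p=[.586,-.318,.26]; robot.goto([.30,-.55,.27],best([.30,-.55,.27],np.radians(-34.24))) if 0 else robot.goto(p,best(p,np.radians(-34.24)))
robot.gripper_to(.093)
I,im=look("w1"); px=proj(I,[.586,-.318,.085]); print(px,cv2.cvtColor(im,cv2.COLOR_RGB2HSV)[int(px[1]),int(px[0])])
c=blob(rng(im,(60,80,90),(90,255,255)),px,150); print(rect(I,c,.085)); st()
E
```

```text
[321.2587222  217.20747881] [ 74 144 119]
(array([ 0.58967981, -0.31860089]), (57.73616409301758, 58.13536071777344), 55.691062927246094)
t=2.3 p [ 0.5855 -0.3188  0.2599] w=0.0930 F [ 0.3 -0.3 -0.3]
```

View pics/w1.png

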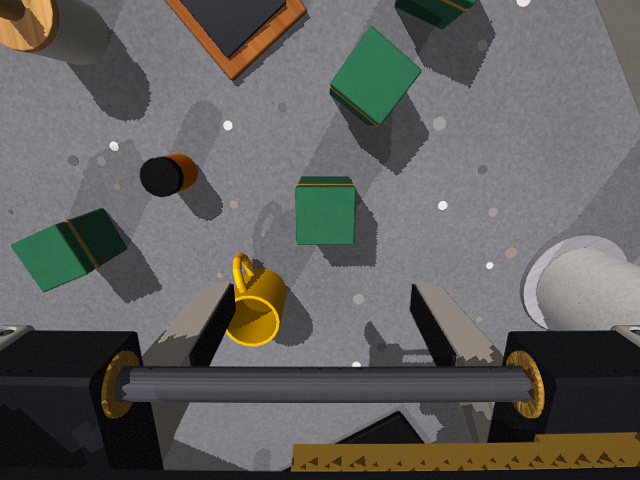

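Wrist view 1: the tin lid is at (326,211), the fingers straddle it symmetrically, and the yellow mug (255,300) is clear of them. I'll grasp the tin.

```bash
cat >> h.py <<'E'
def grab(xy,ztcp,grip,lift,opening=.0):
    robot.move_l([*xy,ztcp+.09],vel=.25)
    hit=robot.move_l([*xy,ztcp],vel=.1,force_limit=10); robot.gripper_to(opening,grip); st("grab",hit)
    robot.move_l([*xy,lift],vel=.25); robot.pause(.2); st("lift")
def put(xy,ztcp,yaw,high,opening):
    "carry to above xy, lower until contact near ztcp, release, retreat"
    p=[*xy,high]; robot.goto(p,best(p,yaw)); robot.move_l([*xy,ztcp+.02],vel=.2); robot.pause(.3)
    hit=robot.move_l([*xy,ztcp-.004],vel=.03,force_limit=4); st("down",hit,"want z",ztcp)
    robot.gripper_to(opening); robot.pause(.2); robot.move_l([*xy,high],vel=.2); st("away")
E
python3 - <<'E'
from h import *
grab([.5890,-.3186],.031,25,.20)
look("w2")
E
```

```text
grab False t=4.7 p [ 0.589  -0.3186  0.0311] w=0.0600 F [-0.7  0.2  1.4]
lift t=5.7 p [ 0.588  -0.3182  0.1977] w=0.0600 F [ 0.6 -0.3 -2.7]
```

View pics/w2.png

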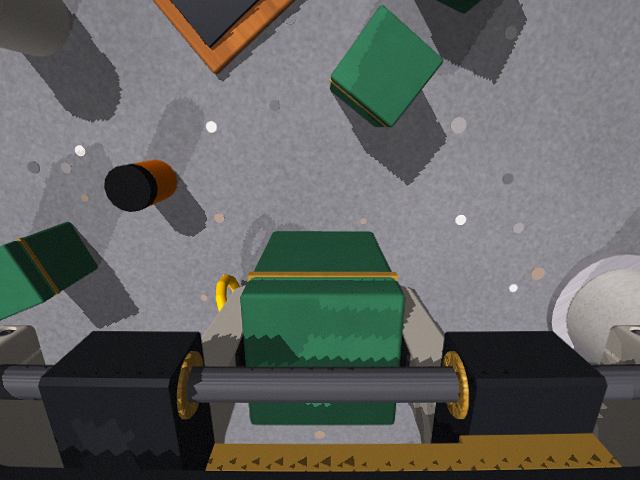

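Wrist view 2: the tin is held square, lid edges at rows about 291 and 424. I'll measure its offset in the hand and place it.

Run:
```python
from h import *
I=viewer.camera_info("wrist"); e=ray(I,[(323,292),(322,424)],.2517); m=e.mean(0); print("lid depth",np.linalg.norm(e[0]-e[1]))
Rt=R.from_rotvec(current_orientation()).as_matrix(); off=m-current_position()[:2]; offt=Rt.T@[*off,0]; print("off tool",offt)
yaw=np.radians(4.9); tgt=np.array([.6272,-.0862]); p=[*tgt,.2]
o=R.from_rotvec(best(p,yaw)).as_matrix()@np.array([0,offt[1],0]); tgt=tgt-np.clip(o[:2],-.004,.004); print(tgt)
put(tgt,.046,yaw,.24,.093)
robot.goto([.55,-.09,.30],best([.55,-.09,.30],yaw)); I,im=look("w3")
px=proj(I,[.627,-.086,.1]); c=blob(rng(im,(60,80,90),(90,255,255)),px,120); print(rect(I,c,.1)); st()
```

```text
lid depth 0.05967688238521727
off tool [-4.63900909e-06  5.17357908e-04  1.31667821e-03]
[ 0.62724419 -0.08671547]
down True want z 0.046 t=8.7 p [ 0.6269 -0.0867  0.0459] w=0.0597 F [-1.2  0.2  4.5]
away t=10.7 p [ 0.6264 -0.0868  0.2388] w=0.0927 F [ 0.3 -0.5 -0.1]
(array([ 0.62810547, -0.08725655]), (58.420684814453125, 57.59288024902344), 4.911324501037598)
t=11.2 p [ 0.5498 -0.0902  0.2988] w=0.0928 F [ 0.5 -0.2 -1.4]
```

View pics/w3.png

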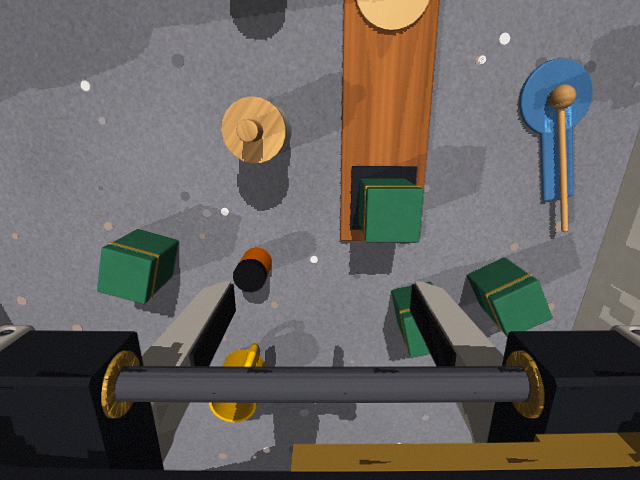

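Wrist view 3: the tin stands on the slate, its lid centre measured 1.4 mm from the slate centre. Next is the honey pot (252,273).

Run:
```python
from h import *
yaw=np.radians(4.9); p=[.4634,-.1913,.25]; robot.goto(p,best(p,yaw)); I,im=look("w4")
px=proj(I,[.4634,-.1913,.06]); c=blob(rng(im,(0,0,0),(179,255,50)),px,40); xy,ax=circ(I,c,.06); print(px,xy,ax)
if np.hypot(*(xy-[.4634,-.1913]))<.008 and abs(np.mean(ax)-42)<6:
    grab(xy,.016,15,.27); look("w5")
```

```text
[320.24306266 215.04342469] [ 0.46593613 -0.19005533] (40.85456848144531, 42.538822174072266)
grab False t=14.5 p [ 0.4656 -0.19    0.016 ] w=0.0418 F [-1.  -0.3  0.7]
lift t=15.9 p [ 0.4654 -0.1899  0.2688] w=0.0415 F [ 0.9  0.3 -1.6]
```

Run:
```python
from h import *
yaw=np.radians(4.9)
put(np.array([.6279,-.0871]),.116,yaw,.27,.075)
p=[.4705,-.0130,.28]; robot.goto(p,best(p,yaw)); I,im=look("w6")
px=proj(I,[.4705,-.013,.086]); m=rng(im,(10,60,110),(25,200,255)); c=blob(m,px,60); print("lid",px,circ(I,c,.086)); st()
px=proj(I,[.628,-.087,.16]); print(px)
```

```text
down True want z 0.116 t=18.5 p [ 0.6276 -0.0871  0.1158] w=0.0418 F [-1.3 -0.   2.6]
away t=20.4 p [ 0.627  -0.0872  0.2687] w=0.0751 F [-0.4 -0.2 -0.7]
lid [319.8786717  212.54537141] (array([ 0.47182419, -0.01180881]), (67.08837890625, 68.21255493164062))
t=21.1 p [ 0.472  -0.014   0.2796] w=0.0747 F [0.6 0.  0.5]
[480.65822049 321.59658776]
```

View pics/w6.png

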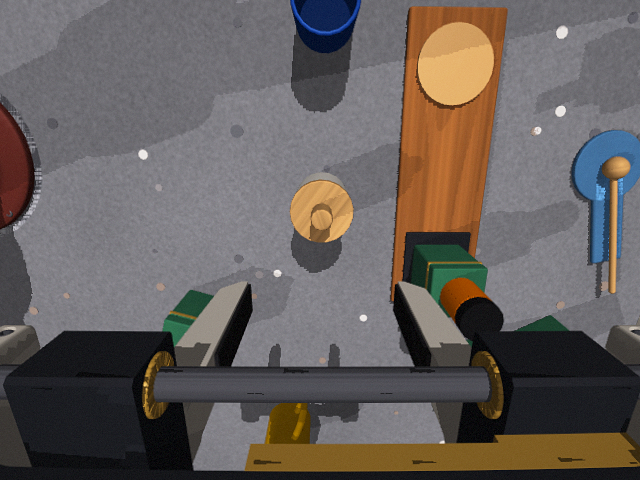

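Wrist view 6: the honey pot stands on the tin lid, black lid at (478,316) against (481,322) expected. The canister lid is at (321,211) with its knob at (321,217). I'll lift the canister by the knob.

Run:
```python
from h import *
robot.gripper_to(.06)
grab([.4716,-.0122],.0895,35,.28); look("w7")
```

```text
grab False t=23.9 p [ 0.4712 -0.0123  0.0894] w=0.0216 F [-0.6 -0.3  0.3]
lift t=25.1 p [ 0.4708 -0.0123  0.2785] w=0.0215 F [-0.7  0.9 -3. ]
```

View pics/w7.png

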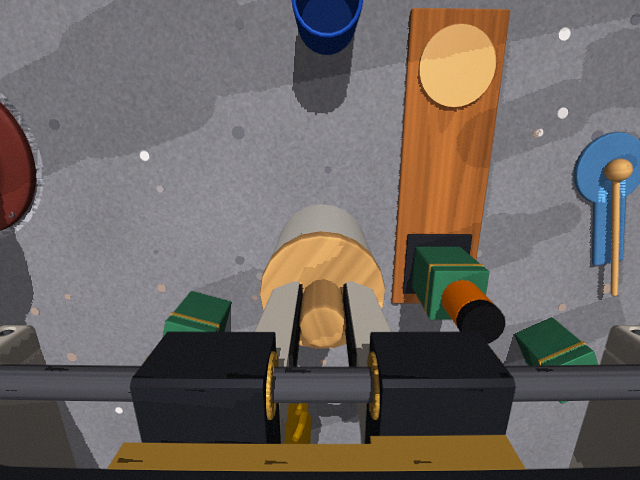

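Wrist view 7: the canister hangs upright by its knob, lid's far edge at (322,233). I'll place it, then look at the mug.

Run:
```python
from h import *
I=viewer.camera_info("wrist"); P=current_position(); e=ray(I,[(322,233)],P[2]-.0895+.086)[0]
Y=np.array(I["extrinsics"])[:2,1]; Y/=np.linalg.norm(Y); off=e+.034*Y-P[:2]; print("off",off)
yaw=np.radians(4.9); t=np.array([.6172,.0337])-[0,np.clip(off[1],-.004,.004)]
put(t,.0995,yaw,.30,.06)
robot.gripper_to(.093); p=[.455,.178,.26]; y=np.radians(-25); robot.goto(p,best(p,y)); I,im=look("w8"); print(proj(I,[.455,.178,.08])); st()
im2=viewer.camera("top"); cv2.imwrite("pics/t2.png",im2[:,:,::-1])
```

```text
off [0.00133791 0.00063358]
down True want z 0.0995 t=27.8 p [0.6162 0.0329 0.0992] w=0.0214 F [-1.2  0.2  4.5]
away t=29.9 p [0.6165 0.0328 0.2987] w=0.0600 F [ 0.2 -0.1 -0.3]
[319.53347417 217.19729124]
t=31.6 p [0.4566 0.1771 0.2603] w=0.0932 F [ 0.  -1.4  1.4]
```

View pics/w8.png

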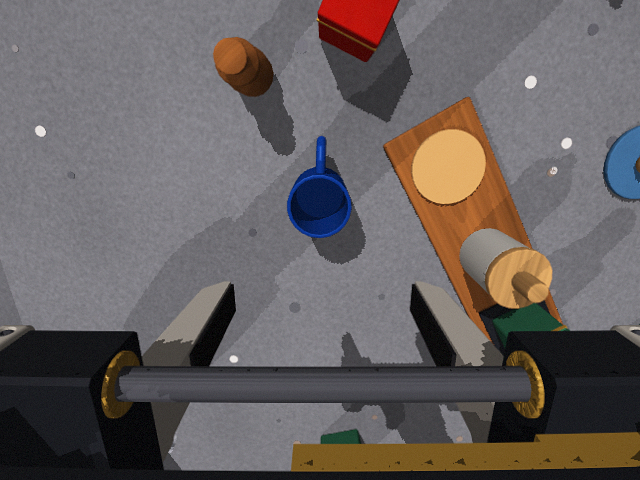

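Wrist view 8: mug rim centre about (319.5,206), handle straight up in the image at (321,140), so the jaws are across its free line. The canister stands on the board.

Run:
```python
from h import *
I=viewer.camera_info("wrist"); xy=ray(I,[(319.5,206)],.08)[0]; print("mug",xy, "L/R",ray(I,[(288,204),(351,204)],.08))
grab(xy,.026,20,.22); I,im=look("w9")
```

```text
mug [0.46028071 0.18819905] L/R [[0.43236208 0.20356782]
 [0.48995951 0.17656094]]
grab False t=34.0 p [0.4596 0.1883 0.0261] w=0.0648 F [-1.6 -0.   2.5]
lift t=35.1 p [0.4595 0.1878 0.2185] w=0.0646 F [-0.   0.1 -1.9]
```

View pics/w9.png

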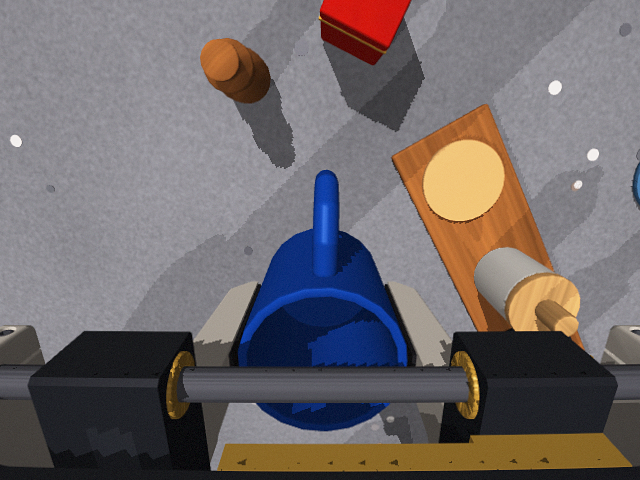

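Wrist view 9: the mug is held level, rim from (325,288) to (325,430). The grip width of 64.8 mm suggests a few mm of offset, so I'll measure that and correct for it when placing.

Run:
```python
from h import *
I=viewer.camera_info("wrist"); P=current_position(); e=ray(I,[(325,288),(325,430)],P[2]-.026+.08); print("diam",np.linalg.norm(e[0]-e[1]))
offt=R.from_rotvec(current_orientation()).as_matrix().T@[*(e.mean(0)-P[:2]),0]; print("off",offt)
yaw=np.radians(4.9); t=np.array([.6080,.1547]); o=R.from_rotvec(best([*t,.24],yaw)).as_matrix()@[0,np.clip(offt[1],-.007,.007),0]
t=t-o[:2]; print(t); put(t,.041,yaw,.25,.09)
p=[.52,.03,.36]
try: robot.goto(p,best(p,yaw))
except Exception as x: print(x)
look("w10")
p=[.45,.10,.30]; robot.goto(p,best(p,yaw)); im=viewer.camera("scene"); cv2.imwrite("pics/s2.png",im[:,:,::-1])
st()
```

```text
diam 0.0642081091497757
off [-4.33437792e-06 -5.41793307e-05  2.36937315e-03]
[0.60799537 0.15475398]
down True want z 0.041 t=37.9 p [0.6077 0.1546 0.041 ] w=0.0646 F [-0.  -0.4  5.1]
away t=39.9 p [0.6073 0.1543 0.2487] w=0.0898 F [ 0.1 -0.4 -1. ]
t=41.3 p [0.4508 0.1003 0.2996] w=0.0897 F [1.  0.6 0.4]
```

View pics/s2.png

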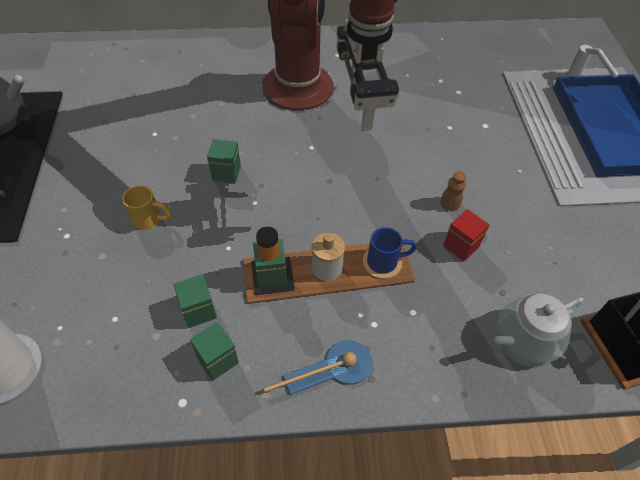

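View pics/w10.png

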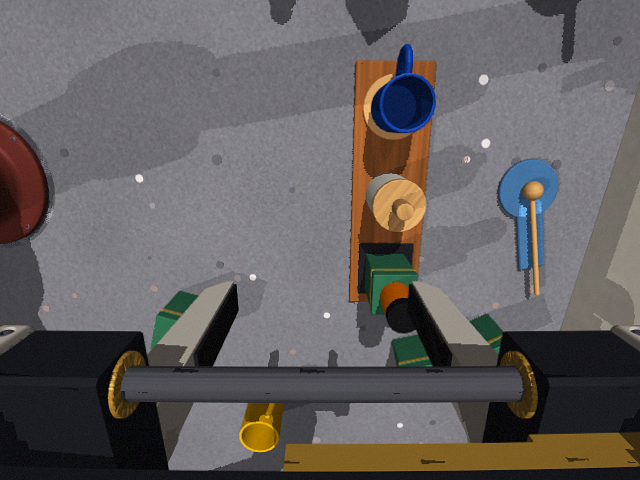

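All four stand on the board, and the bystanders look untouched. One numeric check from the top camera with the arm clear, then I'll hand in if it passes.

Run:
```python
from h import *
p=[.30,-.50,.30]; robot.goto([.45,-.10,.33],best([.45,-.10,.33],0)); robot.goto(p,best(p,0)); robot.pause(.5)
im=viewer.camera("top"); I=viewer.camera_info("top"); a=np.array
def t(n,f,m,P,r,z,ref):
    try:
        x=f(I,blob(m,proj(I,P),r),z); print(n,np.round(x[0],4),np.round(x[1],1),"err mm",np.round(1000*np.hypot(*(x[0]-a(ref))),1))
    except Exception as e: print(n,e)
t("mug",circ,rng(im,(105,120,30),(125,255,255)),[.608,.1547,.08],18,.095,[.608,.1547])
t("can",circ,rng(im,(15,60,120),(25,135,255)),[.6172,.0337,.096],22,.096,[.6172,.0337])
t("honey",circ,rng(im,(0,0,0),(179,140,65)),[.628,-.087,.16],16,.16,[.628,-.087])
t("red",rect,rng(im,(0,150,130),(8,255,255)),[.5699,.3381,.085],30,.085,[.5699,.3381])
old=cv2.imread("pics/top0.png")[:,:,::-1]
for n,P in dict(yel=[.45,-.373,.05],mill=[.449,.335,.05],red=[.57,.338,.05]).items():
    u,v=proj(I,P).astype(int); s=np.s_[v-30:v+30,u-30:u+30]; print(n,"mean diff",np.abs(im[s].astype(int)-old[s]).mean())
cv2.imwrite("pics/t3.png",cv2.resize(im[130:330,80:560],None,fx=1.6,fy=1.6)[:,:,::-1]); st()
```

```text
mug [0.6059 0.1528] [62.4 65. ] err mm 2.8
can [0.6158 0.0319] [68.  68.7] err mm 2.3
honey [ 0.6253 -0.0891] [40.6 40.7] err mm 3.4
red [0.5696 0.3382] [57.8 57.8] err mm 0.3
yel mean diff 4.032962962962963
mill mean diff 2.4275925925925925
red mean diff 2.9076851851851853
t=44.2 p [ 0.3 -0.5  0.3] w=0.0901 F [0.5 0.2 0.4]
```

View pics/t3.png

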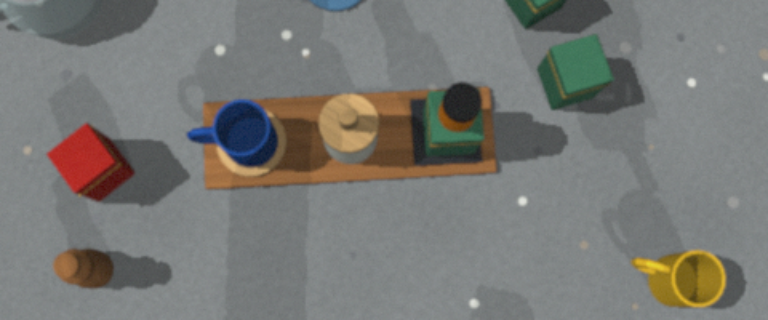

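The final picture shows all four upright in their places (mug at (242,132), canister (349,122), honey (461,103) on the tin). The bystanders are unmoved and the arm is clear.

```bash
python3 -c "
from workcell import *
print(ticket.job_done(), current_time())"
```

```text
the job is handed in; nothing more can be done
the job is handed in; nothing more can be done
```

The tea things are set out on the board as asked, and I handed the job in after about 44 s on the robot's clock. The hand-in gives no verdict, so the checks below are my own.

I took the rightmost of the four green tins and stood it on the slate. The honey pot went on its lid, the canister (lifted by its knob) on the bare wood midway, and the blue mug on the cork.

| Item | Distance from target |
|---|---|
| Green tin | 1.4 mm (wrist camera, before the honey pot went on; not re-measured after) |
| Honey pot | 3.4 mm |
| Blue mug | 2.8 mm |
| Canister | 2.3 mm |

- **Limit:** all are well inside the allowed 15 mm.
- **Disagreement:** the wrist and top cameras disagreed by about 2–4 mm, close to the stated calibration error.
- **Upright:** I judged this by eye in the last pictures and did not measure tilt.
- **Bystanders:** the red tin measured 0.3 mm from its start. The yellow mug and mill looked unchanged against the first picture.
- **Failures:** none of the final checks failed. My first slate and honey colour masks did fail at the start, and I fixed them before moving the arm.

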